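# Hitch the label reader onto its ball mount

## Robot

A 6-joint arm with a two-finger parallel gripper is mounted at the origin on the work surface. World frame = base frame: x ahead of the robot, y to its left, z up, the work surface at z = 0. Lengths are in m, angles in rad, forces in N, time in s.
With the tool pointing down it reaches from about 0.375 to 0.9 m from the base axis. Payload 3.1 kg.
Tool frame: the origin (TCP) lies midway between the tips of the shut fingers; the grasp point (between the pads) lies r.hold_point_z behind it (r.hold_point_z is the distance from the TCP to the grasp point, in m); z points along the fingers, y is the line along which they close (so a half turn about z gives the same grasp; the last joint's range is limited). The gripper opens to 85 mm and grips with 20 to 120 N. Pads are 22 mm wide; open, the fingers measure 114 mm over their backs; the gripper's body (76 mm by 85 mm) begins 54 mm behind the grasp point. The pads swing forward as they close: fully open they stand 13 mm farther back than shut.
Start: joints at [-1.361, 0.527, 1.433, -0, 1.181, -0.178], TCP at [0.236, -0.579, 0.231] pointing down, gripper open.
Joint ranges: [-3.08, 3.08], [-0.75, 2.2], [0.22, 2.44], [-1.43, 4.57], [0, 2.65], [-2.85, 2.85]. Speed limits (rad/s): [2.79, 2.79, 3.14, 3.14, 3.14, 3.14].

## Interface

Orientations are given as a unit quaternion [w, x, y, z].
In Python, from workcell import r gives the robot as it stands.
- The arm moves only by the tool move_arm, never from a script. Its argument "commands" is a list of rows, each an object with "linear": the shift along the tool's x, y, z in shares of 30 cm (1.0 is 30 cm), a list of three; "rot": the turn, a rotation vector about the tool's x, y, z in a scale on which 1.0 is 180 degrees, a list of three; "fingers": the closure, from 0 (fully open) to 1 (shut). In form: [{"linear": [x, y, z], "rot": [wx, wy, wz], "fingers": fingers}, ...]. A call has exactly 5 rows; each row is the pose to reach, as a shift and turn from the pose commanded when the call began, along the tool's axes at that moment; what a row does not reach only later rows make up. A row lasts 1/12 s, in which the tool goes at most 41.7 mm and 7.16 degrees, less where a joint would pass 70% of its speed; a pose out of reach is approached as far as the arm can. A shift or turn number past 1, either way, is cut back to 1. A call with a gripper value outside its range is refused whole. The fingers move at their own pace and stop on an object; "grip_force" is the grip in N (left out, the last holds). Time passes only in rows, so rows that repeat a pose let the fingers close, or fill a call up. It gives the time, the measured TCP pose, the force, the opening and the grip force at its end, in the units of the state.
- r.observe(): the state, without advancing time (a new reading comes with each control period).
- r.capture(name): name is "scene" or "top" or "wrist"; returns (picture, depth): 400x640x3 uint8, red, green, blue; 400x640 float32, m along the optical axis (not along the pixel's ray), 0 where there is no reading.
- r.get_calibration(name): a dict with "camera_matrix" (3x3 intrinsics, pixels), "k1" (the pictures are not rectified: a ray, as slopes to the right and down, at radius r is drawn at 1 + k1 r^2 times it, then the intrinsics apply), "R" (3x3) and "t" (3): a world point X has camera coordinates R X + t; the wrist camera has in their place "hand_eye" (4x4, takes a point from camera to tool coordinates, whose origin is the TCP and whose axes are the flange's). Camera axes: x right, y down, z forward; pixel columns grow to the right and rows downward; lengths in m; the calibration is good to about 2 mm. A picture is of the moment at which its call begins: read the wrist's pose just before it. get_calibration takes no time and is no camera call.
- r.hand_in(): hands the job in; it is judged then, once.
The state is a dict: "time": time; "q": joint angles; "dq": joint speeds; "joint_efforts": joint torques, N m; "position": TCP position; "orientation": TCP orientation; "force": force on the tool from outside, world axes, zero at the start; "torque": the same for the moment, N m; "gripper_width": opening from 0.0 (shut) to 1.0 (fully open); "finger_force": force on a finger pad.
Only numpy, scipy, OpenCV 4.12 (cv2) and the standard library are available. Lean on these libraries where they do the work, as an engineer would, in place of code of your own. Each camera call takes 0.05 s, during which the arm holds its last target. There are 200 camera calls.

## Task

Pick up the white label reader and, with its red latch lever still up, lower its bell socket over the steel ball of the blue mount (not the orange one), setting it down fully home on the blue flange rather than dropping it. Then press the red lever all the way down and leave the reader upright and latched.

Things in the scene. Friction and masses are not known exactly. Their poses are not given: they have to be found in the camera images.
- reader: Loose label reader, about 0.35 kg, standing on its bell socket, 118 mm tall. Origin: centre of the bell's mouth, on its underside; z up. Bell z 0 to 44 mm: mouth 68 mm outside, 60 inside, narrowing over 18 mm to a 36 mm bore, 38 deep from the mouth. Grey saddle above, z 44 to 56, x -32 to 38, 40 mm wide. White housing at +x, red lever at -x. It may sit on the ball at any yaw.
- housing (a point): Where to grip: centre of the reader's white upright housing with blue band, at x 24, y 0, z 95 mm in the reader's frame, axes as the reader's. The housing is 28 mm (x) by 34 mm (y), from z 55 to 118; take it from above across its 34 mm. The raised lever's end reaches z 91, so the gripper's body clears it.
- latch (a joint): Hinge of the reader's red lever, rad: 0 to 0.1 at the start (raised, sloping up away from the housing at about 0.6 rad), 0.6 fully down (level). Friction only, no spring: it stays where left; about 2 to 3 N on the pad moves it. Lever 47 mm long, pivot at x 3, z 62 mm in the reader's frame.
- latch_pad (a point): Point on the upper face of the red lever (28 mm wide), where to press straight down; it moves with the lever. In the reader's frame at about x -20, z 81 mm with the lever up and x -27, z 65 mm with it down. Keep the press within 30 mm of the bell's axis, or the reader may tip.
- mount_blue: Fixed mount: blue round flange, 92 mm across, 12 mm thick, with a bright 32 mm steel ball on a short neck; ball centre 32 mm, ball top 48 mm above the bench. Origin: centre of the flange's underside, at bench height; z up. Seated, the bell rests on the flange, reader origin 12 mm above this one, within about 3 mm sideways. An orange mount of the same shape is not the one.

How it is judged:
By the outcome, as a careful person would: the job done as asked, in the order asked, and still so for the second after the job is handed in, with the robot touching nothing.
It also fails if it takes over 48 s, if anything falls off the work surface, if the arm or the gripper's body presses on something with over 40 N, if the wrist force passes 120 N, or if a joint passes its speed limit or range.

## Working session

There is one attempt and no reset: what is moved stays moved. The work goes in short steps, Python scripts to look and compute and a tool call to move; the robot and the scene stay as the last step left them, time stands still between calls to the robot, and variables do not carry over. Pictures are saved under pics/ and viewed, at most 10 in all, crops included, and the job is handed in when it is done.

Besides the shell and the picture viewer there is one more tool, called after "Call:" by a JSON object that holds its "fn" and its "kwargs". move_arm: Moves the arm, as the interface text tells. Its arguments: {"type":"object","properties":{"commands":{"type":"array","items":{"type":"object","properties":{"linear":{"type":"array","items":{"type":"number"}},"rot":{"type":"array","items":{"type":"number"}},"fingers":{"type":"number"}}}},"grip_force":{"type":"number"}},"required":["commands"]}

```bash
mkdir -p pics; cat > h.py <<'E'
import numpy as np, cv2
from workcell import r
from scipy.spatial.transform import Rotation as Ro
def T():
    s=r.observe(); w,x,y,z=s["orientation"]; M=np.eye(4); M[:3,:3]=Ro.from_quat([x,y,z,w]).as_matrix(); M[:3,3]=s["position"]; return M
def cam2world(name):
    c=r.get_calibration(name)
    if name=="wrist": return T()@np.array(c["hand_eye"])
    M=np.eye(4); M[:3,:3]=np.array(c["R"]).T; M[:3,3]=-M[:3,:3]@np.array(c["t"]); return M
def shot(name,fn):
    W=cam2world(name); p,d=r.capture(name)
    cv2.imwrite(f"pics/{fn}.png",p[:,:,::-1]); np.savez(f"pics/{fn}.npz",W=W,d=d,p=p,name=name)
def load(fn): return np.load(f"pics/{fn}.npz")
def slopes(name,uv):
    c=r.get_calibration(name);K=np.array(c["camera_matrix"]);k1=c["k1"]
    a=((np.atleast_2d(uv)-K[:2,2])/[K[0,0],K[1,1]]).astype(float); b=a.copy()
    for _ in range(20): b=a/(1+k1*(b**2).sum(1,keepdims=True))
    return b
def rays(fn,uv):
    z=load(fn); s=slopes(str(z["name"]),uv); W=z["W"]
    return W[:3,3], np.c_[s,np.ones(len(s))]@W[:3,:3].T
def cloud(fn,mask=None):
    z=load(fn);d=z["d"]; m=d>0
    if mask is not None: m&=mask
    v,u=np.nonzero(m); o,D=rays(fn,np.c_[u,v]); return o+D*d[m][:,None], z["p"][m]
def atz(fn,uv,h):
    o,D=rays(fn,uv); return o+D*((h-o[2])/D[:,2])[:,None]
def tri(f1,uv1,f2,uv2):
    o1,a=rays(f1,[uv1]);o2,b=rays(f2,[uv2]);a=a[0];b=b[0]
    t=np.linalg.lstsq(np.c_[a,-b],o2-o1,rcond=None)[0]; p,q=o1+a*t[0],o2+b*t[1]; return (p+q)/2,np.linalg.norm(p-q)
E
python3 - <<'E'
from h import *
for n in["scene","top"]: shot(n,n+"0")
s=r.observe(); print(s["time"],s["position"],s["orientation"],s["gripper_width"],r.hold_point_z)
print(T()[:3,:3].round(3))
for n in["scene","top"]: print(n,cam2world(n).round(3))
print(r.get_calibration("wrist"))
E
```

```text
0.1 [ 0.23621092 -0.57796644  0.23042654] [-9.78871519e-04  9.81262062e-01  1.92675394e-01 -2.25785769e-05] 1.0021637621973887 0.0187
[[ 0.926  0.378 -0.   ]
 [ 0.378 -0.926  0.002]
 [ 0.    -0.002 -1.   ]]
scene [[-0.143  0.581 -0.802  1.174]
 [ 0.99   0.094 -0.108  0.066]
 [ 0.012 -0.809 -0.588  0.587]
 [ 0.     0.     0.     1.   ]]
top [[ 0.016 -0.995  0.096  0.443]
 [-1.    -0.015  0.011 -0.011]
 [-0.009 -0.097 -0.995  0.931]
 [ 0.     0.     0.     1.   ]]
{'camera_matrix': array([[302.44394937,   0.        , 320.61249547],
       [  0.        , 302.44394937, 196.19424849],
       [  0.        ,   0.        ,   1.        ]]), 'k1': -0.048225433524356424, 'hand_eye': array([[ 1.24607777e-04, -9.48311019e-01, -3.17342395e-01,
         8.02476967e-02],
       [ 9.99999635e-01,  3.86345644e-04, -7.61852510e-04,
        -6.53888178e-05],
       [ 8.45076982e-04, -3.17342185e-01,  9.48310721e-01,
        -1.42930210e-01],
       [ 0.00000000e+00,  0.00000000e+00,  0.00000000e+00,
         1.00000000e+00]])}
```

View pics/scene0.png

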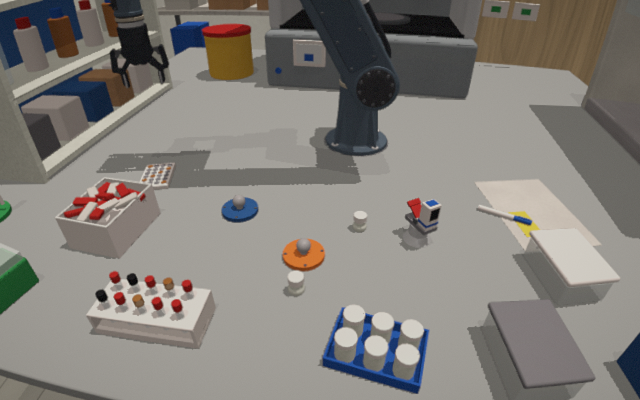

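View pics/top0.png

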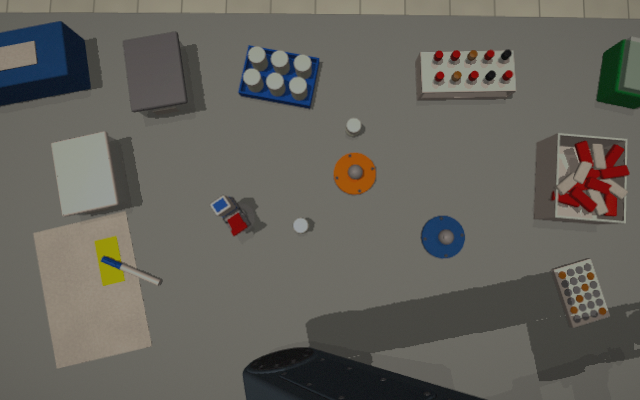

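The scene view shows the reader near (425,215) and the blue mount at (240,207). In the top view they are at about (230,214) and (443,237), with the orange mount at (355,174). Next I'll enlarge both and measure from the depth.

```bash
python3 - <<'E'
from h import *
a=cv2.imread("pics/top0.png");b=cv2.imread("pics/scene0.png")
f=lambda i,x,y,w,h,s=5:cv2.resize(i[y:y+h,x:x+w],None,fx=s,fy=s,interpolation=cv2.INTER_CUBIC)
cv2.imwrite("pics/c1.png",np.vstack([np.hstack([f(a,195,180,80,60),f(b,385,185,80,60)]),np.hstack([f(a,405,207,80,60),f(b,200,180,80,60)])]))
for n,box in[("top0",(195,180,275,250)),("scene0",(395,185,450,245))]:
    m=np.zeros((400,640),bool);m[box[1]:box[3],box[0]:box[2]]=1
    P,c=cloud(n,m);c=c.astype(int)
    hi=P[P[:,2]>.108];print(n,"zmax",np.percentile(P[:,2],[5,50,99]),"housing top",len(hi),hi.mean(0),hi.min(0),hi.max(0))
    red=(c[:,0]>110)&(c[:,1]<60)&(c[:,2]<60);R=P[red];print("red",red.sum(),R.mean(0),R.min(0),R.max(0))
for n,box in[("top0",(410,205,480,265)),("scene0",(210,185,275,230))]:
    m=np.zeros((400,640),bool);m[box[1]:box[3],box[0]:box[2]]=1
    P,c=cloud(n,m);c=c.astype(int)
    bl=(c[:,2]>c[:,0]*1.8)&(c[:,2]>50);B=P[bl];print(n,"blue",bl.sum(),np.median(B,0),B.min(0),B.max(0),(B.min(0)+B.max(0))/2)
    hi=P[P[:,2]>.035];print("ball",len(hi),hi.mean(0),hi.max(0))
E
```

```text
top0 zmax [-0.00214661  0.00090521  0.11878967] housing top 270 [0.49670395 0.19503563 0.11718962] [0.47832718 0.17518416 0.1086428 ] [0.51500689 0.2158101  0.12199483]
red 218 [0.46327336 0.17310635 0.07846425] [0.4405672  0.15244802 0.06492565] [0.48519513 0.19251337 0.09177523]
scene0 zmax [-0.00111889  0.00124992  0.11815079] housing top 180 [0.50221462 0.19626054 0.11556125] [0.47914131 0.17711669 0.10803051] [0.51802813 0.21590415 0.12016098]
red 148 [0.46320186 0.16863944 0.08014519] [0.44205774 0.15178354 0.06697833] [0.48508003 0.18099927 0.09074171]
top0 blue 1196 [ 0.44373935 -0.25300655  0.0121355 ] [ 0.40019445 -0.30313693 -0.00269881] [ 0.48893409 -0.21202336  0.01718769] [ 0.44456427 -0.25758015  0.00724444]
ball 165 [ 0.44425109 -0.25517751  0.04329513] [ 0.45782298 -0.24205633  0.05019336]
scene0 blue 540 [ 0.45777315 -0.24840483  0.01247703] [ 0.40019161 -0.30070839  0.00317735] [ 0.49067719 -0.21161397  0.01529989] [ 0.4454344  -0.25616118  0.00923862]
ball 88 [ 0.44885581 -0.25491117  0.04265549] [ 0.4584857  -0.24220544  0.04984624]
```

View pics/c1.png

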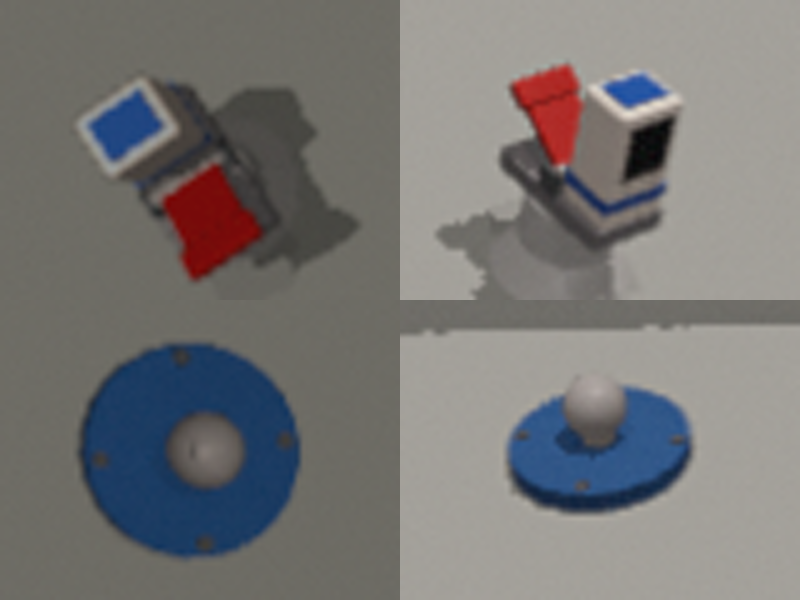

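The crops give the housing top corners in the top view at about (210,205), (223,195), (231,206) and (218,216). The lever is raised and the mount is round with its ball centred.

```bash
python3 - <<'E'
from h import *
C=atz("top0",[(210,205),(223,195),(231.4,206),(218,216.4)],.118);print(C.round(4),C.mean(0))
e=C[1]-C[0];f=C[1]-C[2];print(np.linalg.norm(e),np.linalg.norm(f),np.degrees(np.arctan2(e[1],e[0])),np.degrees(np.arctan2(f[1],f[0])))
for n,box in[("top0",(195,180,275,250)),("scene0",(395,185,450,245))]:
    m=np.zeros((400,640),bool);m[box[1]:box[3],box[0]:box[2]]=1
    P,c=cloud(n,m);h=P[P[:,2]>.114];print(cv2.minAreaRect((h[:,:2]*1000).astype(np.float32)))
print(tri("top0",(221,205.5),"scene0",(429.5,203)))
# flange ellipses at rim z=.012
print(atz("top0",[(421,238),(465,238),(443,216),(443,258.5),(446.5,237)],.012))
print(tri("top0",(446.5,237),"scene0",(239.2,201)))
s=r.observe();print(s["q"])
E
```

```text
[[0.4971 0.2157 0.118 ]
 [0.5168 0.1915 0.118 ]
 [0.4959 0.1745 0.118 ]
 [0.4756 0.1995 0.118 ]] [0.49633212 0.19528806 0.118     ]
0.031219528295015904 0.026926520801658773 -51.066063065047246 39.049585294465686
((496.76861572265625, 195.55770874023438), (27.672822952270508, 34.56550598144531), 36.396968841552734)
((497.8672180175781, 197.20205688476562), (27.157835006713867, 33.923030853271484), 38.971778869628906)
(array([0.49656232, 0.1938083 , 0.11685027]), np.float64(0.0019496290222345424))
[[ 0.44028952 -0.21042262  0.012     ]
 [ 0.44168463 -0.30458519  0.012     ]
 [ 0.48808434 -0.25798851  0.012     ]
 [ 0.39750468 -0.25705704  0.012     ]
 [ 0.44323281 -0.26500769  0.012     ]]
(array([ 0.44285975, -0.25769557,  0.03242367]), np.float64(0.0033119229440510714))
[-1.36153969e+00  5.28401335e-01  1.43373534e+00 -1.62841104e-05
  1.18141418e+00 -1.78513156e-01]
```

The rows are not in the units I measure in: shifts go in shares of 30 cm and turns go in shares of 180 degrees. I convert before sending: -15 cm / 30 = -0.5, 13 cm / 30 = 0.4333.

Call:
{"fn": "move_arm", "kwargs": {"commands": [{"linear":[0.0733,-0.0833,0],"rot":[0,0,0],"fingers":0},{"linear":[0.1667,-0.1933,0],"rot":[0,0,0],"fingers":0},{"linear":[0.2567,-0.2967,0],"rot":[0,0,0],"fingers":0},{"linear":[0.3467,-0.4,0],"rot":[0,0,0],"fingers":0},{"linear":[0.4333,-0.5,0],"rot":[0,0,0],"fingers":0}]}}

```text
time: 0.52
position: [0.3, -0.3882, 0.2308]
orientation: [-0.001, 0.981, 0.192, -0.0]
force: [1.2, 0.4, 0.5]
gripper_width: 1.002
finger_force: 0.0
```

Converted, -15 cm / 30 = -0.5, 13 cm / 30 = 0.4333.

Call:
{"fn": "move_arm", "kwargs": {"commands": [{"linear":[0.0867,-0.1,0],"rot":[0,0,0],"fingers":0},{"linear":[0.1733,-0.2,0],"rot":[0,0,0],"fingers":0},{"linear":[0.26,-0.3,0],"rot":[0,0,0],"fingers":0},{"linear":[0.3467,-0.4,0],"rot":[0,0,0],"fingers":0},{"linear":[0.4333,-0.5,0],"rot":[0,0,0],"fingers":0}]}}

```text
time: 0.93
position: [0.3636, -0.2005, 0.2312]
orientation: [-0.0, 0.981, 0.192, -0.0]
force: [1.2, -0.6, 0.2]
gripper_width: 1.0
finger_force: 0.0
```

Converted, -15 cm / 30 = -0.5, 13 cm / 30 = 0.4333.

Call:
{"fn": "move_arm", "kwargs": {"commands": [{"linear":[0.0867,-0.1,0],"rot":[0,0,0],"fingers":0},{"linear":[0.1733,-0.2,0],"rot":[0,0,0],"fingers":0},{"linear":[0.26,-0.3,0],"rot":[0,0,0],"fingers":0},{"linear":[0.3467,-0.4,0],"rot":[0,0,0],"fingers":0},{"linear":[0.4333,-0.5,0],"rot":[0,0,0],"fingers":0}]}}

```text
time: 1.35
position: [0.4272, -0.0125, 0.2313]
orientation: [-0.0, 0.981, 0.193, -0.0]
force: [1.2, -0.3, 1.1]
gripper_width: 1.0
finger_force: 0.0
```

Converted, -14.3 cm / 30 = -0.4767, 12.4 cm / 30 = 0.4133, -0.275 rad / 3.1416 = -0.0875.

Call:
{"fn": "move_arm", "kwargs": {"commands": [{"linear":[0.0867,-0.1,0],"rot":[0,0,-0.0159],"fingers":0},{"linear":[0.1733,-0.2,0],"rot":[0,0,-0.0318],"fingers":0},{"linear":[0.26,-0.3,0],"rot":[0,0,-0.0477],"fingers":0},{"linear":[0.3467,-0.4,0],"rot":[0,0,-0.0637],"fingers":0},{"linear":[0.4133,-0.4767,0],"rot":[0,0,-0.0875],"fingers":0}]}}

```text
time: 1.77
position: [0.4883, 0.1677, 0.2311]
orientation: [-0.0, 0.945, 0.327, 0.0]
force: [0.3, 0.2, -0.7]
gripper_width: 0.999
finger_force: 0.0
```

```bash
python3 - <<'E'
from h import *
shot("wrist","w1"); s=r.observe();print(s["time"],s["position"],s["q"],np.abs(s["dq"]).max()); print(T()[:3,:3].round(3))
E
```

```text
1.8167 [0.49044216 0.1716433  0.23142616] [0.11902333 0.3841213  1.69818297 0.00462088 1.05494618 1.01510407] 0.08126246559825291
[[ 0.782  0.623  0.004]
 [ 0.623 -0.782  0.005]
 [ 0.006 -0.001 -1.   ]]
```

```bash
python3 - <<'E'
from h import *
shot("wrist","w2"); M=T()
P,c=cloud("w2"); P=P[(np.hypot(P[:,0]-.48,P[:,1]-.18)<.1)]
h=P[(P[:,2]>.110)&(P[:,2]<.125)];print(len(h),np.median(h,0),cv2.minAreaRect((h[:,:2]*1000).astype(np.float32)),np.percentile(P[:,2],2))
s=r.observe();print(s["time"],s["position"]);print(M[:3,:3].round(3))
cv2.imwrite("pics/c2.png",cv2.resize(cv2.imread("pics/w2.png"),None,fx=1.25,fy=1.25))
E
```

```text
1246 [0.49781151 0.1976999  0.11765422] ((496.72808837890625, 197.07644653320312), (29.221378326416016, 34.09446716308594), 35.056461334228516) -0.0006725051703887197
1.8667 [0.48918827 0.16872041 0.2311329 ]
[[ 0.784  0.62   0.002]
 [ 0.62  -0.784  0.001]
 [ 0.002  0.    -1.   ]]
```

View pics/c2.png

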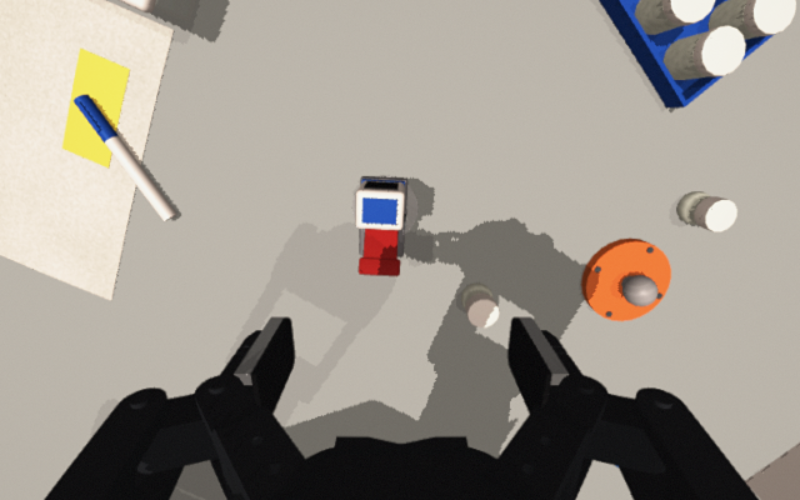

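The wrist view shows the housing square to the gripper at about (380,210) in the crop, with the lever raised. Next is to shift over it, descend and grip.

Call:
{"fn": "move_arm", "kwargs": {"commands": [{"linear":[0.04,-0.0267,0],"rot":[0,0,0],"fingers":0},{"linear":[0.0767,-0.0567,0],"rot":[0,0,0],"fingers":0},{"linear":[0.0767,-0.0567,0.0667],"rot":[0,0,0],"fingers":0},{"linear":[0.0767,-0.0567,0.15],"rot":[0,0,0],"fingers":0},{"linear":[0.0767,-0.0567,0.2333],"rot":[0,0,0],"fingers":0}]}}

```text
time: 2.28
position: [0.4957, 0.1918, 0.1609]
orientation: [0.0, 0.946, 0.325, 0.001]
force: [0.1, -0.2, -0.7]
gripper_width: 1.0
finger_force: 0.0
```

Converted, 8.7 cm / 30 = 0.29, 7.5 cm / 30 = 0.25.

Call:
{"fn": "move_arm", "kwargs": {"commands": [{"linear":[0,0,0.0833],"rot":[0,0,0],"fingers":0},{"linear":[0,0,0.1667],"rot":[0,0,0],"fingers":0},{"linear":[0,0,0.25],"rot":[0,0,0],"fingers":0},{"linear":[0,0,0.29],"rot":[0,0,0],"fingers":0},{"linear":[0,0,0.29],"rot":[0,0,0],"fingers":0}]}}

```text
time: 2.7
position: [0.493, 0.191, 0.0714]
orientation: [-0.001, 0.946, 0.325, -0.004]
force: [-0.7, -0.0, -0.5]
gripper_width: 0.999
finger_force: 0.0
```

```bash
python3 - <<'E'
from h import *
s=r.observe();print(s["time"],s["position"],s["force"]);print(T()[:3,:3].round(3))
shot("wrist","w3"); cv2.imwrite("pics/c3.png",cv2.imread("pics/w3.png")[:,100:540])
E
```

```text
2.7 [0.49298036 0.19096724 0.07141426] [-0.66929229 -0.0347349  -0.50393457]
[[ 0.789  0.614 -0.007]
 [ 0.614 -0.789 -0.001]
 [-0.007 -0.003 -1.   ]]
```

View pics/c3.png

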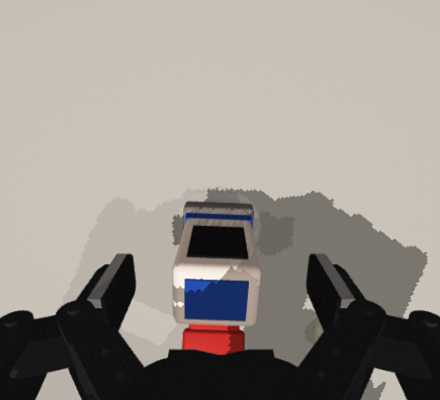

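The housing, at u≈216, is centred between the pads at 133 and 307. Closing the gripper.

Converted, 0.2 cm / 30 = 0.0067, 0.1 cm / 30 = 0.0033.

Call:
{"fn": "move_arm", "kwargs": {"commands": [{"linear":[0.0033,0,0],"rot":[0,0,0],"fingers":0.3},{"linear":[0.0067,0,0],"rot":[0,0,0],"fingers":0.5},{"linear":[0.0067,0,0],"rot":[0,0,0],"fingers":0.8},{"linear":[0.0067,0,0],"rot":[0,0,0],"fingers":1},{"linear":[0.0067,0,0],"rot":[0,0,0],"fingers":1}], "grip_force": 50}}

```text
time: 3.17
position: [0.4976, 0.194, 0.0754]
orientation: [-0.0, 0.946, 0.325, 0.001]
force: [-1.1, 1.5, 3.4]
gripper_width: 0.395
finger_force: 48.7
```

Call:
{"fn": "move_arm", "kwargs": {"commands": [{"linear":[0,0,0],"rot":[0,0,0],"fingers":1},{"linear":[0,0,0],"rot":[0,0,0],"fingers":1},{"linear":[0,0,0],"rot":[0,0,0],"fingers":1},{"linear":[0,0,0],"rot":[0,0,0],"fingers":1},{"linear":[0,0,0],"rot":[0,0,0],"fingers":1}]}}

```text
time: 3.58
position: [0.4977, 0.194, 0.0753]
orientation: [-0.0, 0.946, 0.325, 0.001]
force: [-0.7, 2.4, 5.7]
gripper_width: 0.396
finger_force: 48.9
```

```bash
python3 - <<'E'
from h import *
s=r.observe();print(s["time"],s["position"],s["force"],s["gripper_width"],s["finger_force"]);print(T()[:3,:3].round(3))
shot("top","top1")
P,c=cloud("top1"); P=P[(np.hypot(P[:,0]-.48,P[:,1]-.18)<.06)]
E
```

```text
3.5833 [0.49767772 0.19402543 0.07534634] [-0.7329143   2.43070036  5.67139642] 0.39555916916895606 48.91970157623291
[[ 0.788  0.615  0.002]
 [ 0.615 -0.788  0.001]
 [ 0.002  0.001 -1.   ]]
```

Converted, -6 cm / 30 = -0.2, -4.5 cm / 30 = -0.15.

Call:
{"fn": "move_arm", "kwargs": {"commands": [{"linear":[0,0,-0.0167],"rot":[0,0,0],"fingers":1},{"linear":[0,0,-0.05],"rot":[0,0,0],"fingers":1},{"linear":[0,0,-0.1],"rot":[0,0,0],"fingers":1},{"linear":[0,0,-0.15],"rot":[0,0,0],"fingers":1},{"linear":[0,0,-0.2],"rot":[0,0,0],"fingers":1}], "grip_force": 60}}

```text
time: 4.05
position: [0.4965, 0.1933, 0.1348]
orientation: [-0.0, 0.946, 0.325, -0.001]
force: [-0.2, -0.5, -4.0]
gripper_width: 0.397
finger_force: 59.5
```

Converted, -6 cm / 30 = -0.2, -5.5 cm / 30 = -0.1833.

Call:
{"fn": "move_arm", "kwargs": {"commands": [{"linear":[0,0,-0.05],"rot":[0,0,0],"fingers":1},{"linear":[0,0,-0.1],"rot":[0,0,0],"fingers":1},{"linear":[0,0,-0.15],"rot":[0,0,0],"fingers":1},{"linear":[-0.0167,0.0167,-0.1833],"rot":[0,0,0],"fingers":1},{"linear":[-0.0533,0.0567,-0.2],"rot":[0,0,0],"fingers":1}]}}

```text
time: 4.47
position: [0.4955, 0.171, 0.1959]
orientation: [0.0, 0.945, 0.326, 0.001]
force: [1.2, 0.3, -4.3]
gripper_width: 0.391
finger_force: 59.7
```

Converted, 10.9 cm / 30 = 0.3633, -10 cm / 30 = -0.3333.

Call:
{"fn": "move_arm", "kwargs": {"commands": [{"linear":[-0.0667,0.0733,0],"rot":[0,0,0],"fingers":1},{"linear":[-0.1333,0.1467,0],"rot":[0,0,0],"fingers":1},{"linear":[-0.2,0.22,0],"rot":[0,0,0],"fingers":1},{"linear":[-0.2667,0.2933,0],"rot":[0,0,0],"fingers":1},{"linear":[-0.3333,0.3633,0],"rot":[0,0,0],"fingers":1}]}}

```text
time: 4.88
position: [0.4822, 0.0211, 0.1943]
orientation: [-0.0, 0.946, 0.325, -0.001]
force: [0.6, -1.0, -5.0]
gripper_width: 0.394
finger_force: 59.7
```

Call:
{"fn": "move_arm", "kwargs": {"commands": [{"linear":[-0.0667,0.0733,0],"rot":[0,0,0],"fingers":1},{"linear":[-0.1333,0.1467,0],"rot":[0,0,0],"fingers":1},{"linear":[-0.2,0.22,0],"rot":[0,0,0],"fingers":1},{"linear":[-0.2667,0.2933,0],"rot":[0,0,0],"fingers":1},{"linear":[-0.3333,0.3633,0],"rot":[0,0,0],"fingers":1}]}}

```text
time: 5.3
position: [0.4704, -0.1263, 0.1943]
orientation: [-0.0, 0.946, 0.325, -0.001]
force: [0.4, 0.8, -4.1]
gripper_width: 0.393
finger_force: 59.7
```

Converted, 8.7 cm / 30 = 0.29, 8.2 cm / 30 = 0.2733.

Call:
{"fn": "move_arm", "kwargs": {"commands": [{"linear":[-0.0667,0.0733,0],"rot":[0,0,0],"fingers":1},{"linear":[-0.1333,0.1467,0],"rot":[0,0,0],"fingers":1},{"linear":[-0.2,0.22,0],"rot":[0,0,0],"fingers":1},{"linear":[-0.25,0.2733,0],"rot":[0,0,0],"fingers":1},{"linear":[-0.2667,0.29,0],"rot":[0,0,0],"fingers":1}]}}

```text
time: 5.72
position: [0.4615, -0.2466, 0.1944]
orientation: [0.001, 0.946, 0.324, -0.0]
force: [0.1, -0.1, -4.0]
gripper_width: 0.395
finger_force: 59.6
```

```bash
python3 - <<'E'
from h import *
r.capture("top"); r.capture("top")
shot("scene","s2"); shot("top","t2"); shot("wrist","w4")
s=r.observe();print(s["time"],s["position"],s["force"],s["gripper_width"],s["q"]);print(T()[:3,:3].round(3))
f=lambda i,x,y,w,h,k:cv2.resize(i[y:y+h,x:x+w],None,fx=k,fy=k,interpolation=cv2.INTER_CUBIC)
cv2.imwrite("pics/c4.png",np.hstack([f(cv2.imread("pics/s2.png"),170,90,160,150,2.5),f(cv2.imread("pics/w4.png"),160,0,320,300,1.25)]))
E
```

```text
5.9667 [ 0.46119301 -0.24071646  0.19398415] [-1.09939269  1.2126543  -3.44777745] 0.3926690665062861 [-6.96347237e-01  4.39844445e-01  1.73175778e+00  5.82947850e-04
  9.72520497e-01  2.10698748e-01]
[[ 0.788  0.616 -0.002]
 [ 0.616 -0.788  0.002]
 [-0.    -0.003 -1.   ]]
```

View pics/c4.png

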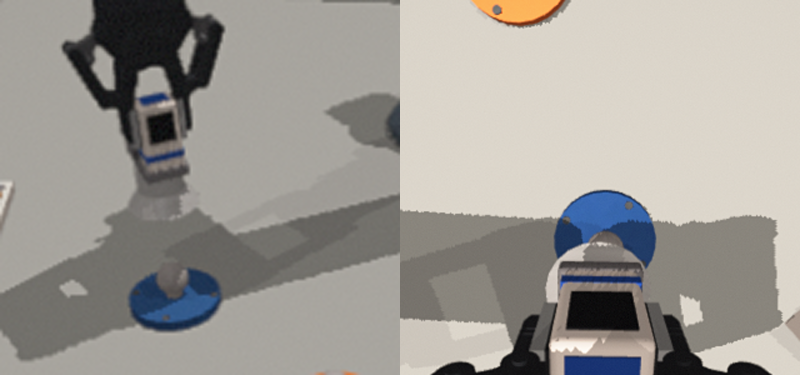

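The scene crop shows the reader hanging above the blue flange. The wrist crop shows the flange, with its centre slightly ahead of and around the bell. I'll check tilt and the relative offset with the clouds.

```bash
python3 - <<'E'
from h import *
M=T(); tcp=M[:3,3]; ax=np.array([M[0,0],M[1,0]]);ax/=np.linalg.norm(ax); ay=np.array([-ax[1],ax[0]])
for n in["s2","w4","t2"]:
    P,c=cloud(n);c=c.astype(int)
    L=np.c_[(P[:,:2]-tcp[:2])@ax,(P[:,:2]-tcp[:2])@ay,P[:,2]-tcp[2]]*1000   # reader-aligned, rel TCP
    H=(abs(L[:,1])<15)&(L[:,0]>6)&(L[:,0]<22)&(L[:,2]>-14)&(L[:,2]<25)   # +x face
    if H.sum()>20:
        A=np.c_[L[H][:,1],L[H][:,2],np.ones(H.sum())];k=L[H][:,0]
        for _ in range(4):
            w=np.linalg.lstsq(A,k,rcond=None)[0]; g=abs(A@w-k)<2.5; A,k=A[g],k[g]
        print(n,"face",len(k),"x=",w,"(dx/dy,dx/dz,x0)")
    S=(abs(L[:,1])<40)&(L[:,0]>-70)&(L[:,0]<22)&(L[:,2]>-80)&(L[:,2]<-19)
    for lo,hi in[(-75,-55),(-55,-34),(-32,-19)]:
        q=L[(abs(L[:,0]+24)<50)&(abs(L[:,1])<50)&(L[:,2]>lo)&(L[:,2]<hi)]
        if len(q)>5: print(n,lo,hi,len(q),np.percentile(q,2,axis=0).round(1),np.percentile(q,98,axis=0).round(1))
    b=(P[:,2]>.004)&(P[:,2]<.055)&(np.hypot(P[:,0]-.444,P[:,1]+.257)<.06)
    B=P[b]; C=c[b]; ball=B[(B[:,2]>.022)&(np.hypot(B[:,0]-.444,B[:,1]+.257)<.025)]
    if len(ball)>20:
        # sphere r=16 fit, zc=.032
        from scipy.optimize import least_squares
        f=least_squares(lambda x:np.linalg.norm(ball-x,axis=1)-.016,[.444,-.257,.032],loss="soft_l1",f_scale=.001); print(n,"ball",len(ball),f.x.round(4))
E
```

```text
s2 face 207 x= [ 0.01764878  0.05173993 12.83566812] (dx/dy,dx/dz,x0)
s2 -75 -55 274 [-31.4 -30.7 -73.3] [  7.4  28.9 -55.6]
s2 -55 -34 120 [-27.3 -21.9 -54.7] [ -2.7  18.5 -35.8]
s2 -32 -19 103 [-47.8 -21.6 -29.9] [ 15.2  17.6 -19.2]
s2 ball 132 [ 0.4423 -0.2577  0.0328]
w4 face 1941 x= [ 0.02417183  0.03268202 14.69557081] (dx/dy,dx/dz,x0)
w4 -75 -55 1142 [-27.3 -29.3 -74.4] [  8.4  33.9 -62.5]
w4 -32 -19 544 [  3.6 -18.7 -28.9] [ 14.9  20.7 -19.1]
w4 ball 207 [ 0.442  -0.2584  0.0326]
t2 face 52 x= [1.00943219e-02 3.47754168e-02 1.51942697e+01] (dx/dy,dx/dz,x0)
t2 -75 -55 99 [-31.4   1.1 -74.8] [  9.5  33.5 -60.9]
t2 -32 -19 41 [-32.4 -16.1 -29.6] [ 15.2  21.1 -19.2]
```

```bash
python3 - <<'E'
from h import *
for n,tcp in[("w3",[.4945,.193,.0735]),("w2",[.497,.196,.0753])]:
    P,c=cloud(n); ax=np.array([.788,.615]); ay=np.array([-.615,.788]); tcp=np.array(tcp)
    L=np.c_[(P[:,:2]-tcp[:2])@ax,(P[:,:2]-tcp[:2])@ay,P[:,2]-tcp[2]]*1000
    H=(abs(L[:,1])<15)&(L[:,0]>6)&(L[:,0]<25)&(L[:,2]>-14)&(L[:,2]<25)
    A=np.c_[L[H][:,1],L[H][:,2],np.ones(H.sum())];k=L[H][:,0]
    for _ in range(4):
        w=np.linalg.lstsq(A,k,rcond=None)[0]; g=abs(A@w-k)<2.5; A,k=A[g],k[g]
    print(n,len(k),w)
E
```

```text
w3 1959 [ 0.05370181  0.02928543 18.05026244]
w2 162 [ 0.05271107  0.0274968  14.17936071]
```

Converted, 5 cm / 30 = 0.1667, 4.4 cm / 30 = 0.1467.

Call:
{"fn": "move_arm", "kwargs": {"commands": [{"linear":[-0.0033,0.0067,0],"rot":[0,0,0],"fingers":1},{"linear":[-0.0033,0.0067,0.04],"rot":[0,0,0],"fingers":1},{"linear":[-0.0033,0.0067,0.0933],"rot":[0,0,0],"fingers":1},{"linear":[-0.0033,0.0067,0.1467],"rot":[0,0,0],"fingers":1},{"linear":[-0.0033,0.0067,0.1667],"rot":[0,0,0],"fingers":1}]}}

```text
time: 6.38
position: [0.4616, -0.2426, 0.1427]
orientation: [-0.002, 0.945, 0.326, -0.001]
force: [-1.0, -0.1, -3.3]
gripper_width: 0.39
finger_force: 59.7
```

Call:
{"fn": "move_arm", "kwargs": {"commands": [{"linear":[0,0,0],"rot":[0,0,0],"fingers":1},{"linear":[0,0,0],"rot":[0,0,0],"fingers":1},{"linear":[0,0,0],"rot":[0,0,0],"fingers":1},{"linear":[0,0,0],"rot":[0,0,0],"fingers":1},{"linear":[0,0,0],"rot":[0,0,0],"fingers":1}]}}

```text
time: 6.8
position: [0.4629, -0.2449, 0.1452]
orientation: [0.001, 0.946, 0.325, 0.0]
force: [-0.2, -0.4, -2.8]
gripper_width: 0.393
finger_force: 59.7
```

```bash
python3 - <<'E'
from h import *
p=[]
for i in range(3): shot("scene","s3"); p.append(r.observe()["position"])
shot("wrist","w5"); print(np.array(p).round(4)); s=r.observe();print(s["time"],s["force"])
f=lambda i,x,y,w,h,k:cv2.resize(i[y:y+h,x:x+w],None,fx=k,fy=k,interpolation=cv2.INTER_CUBIC)
cv2.imwrite("pics/c5.png",np.hstack([f(cv2.imread("pics/s3.png"),190,120,100,100,4),f(cv2.imread("pics/w5.png"),220,100,200,200,2)]))
E
```

```text
[[ 0.4628 -0.2449  0.145 ]
 [ 0.4627 -0.2448  0.1449]
 [ 0.4626 -0.2448  0.1448]]
7.0 [-0.03007425 -0.45397651 -4.21928422]
```

View pics/c5.png

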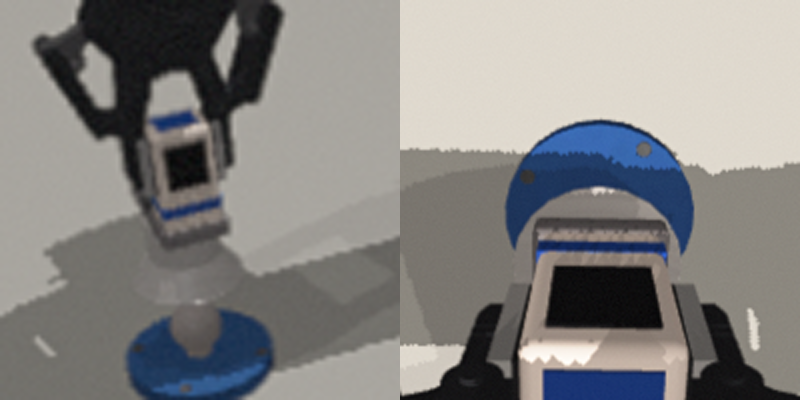

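The crop shows the bell about 2.5 mm toward -y of the ball axis after allowing for camera tilt, which agrees with the TCP reading. I'll correct that and lower.

Converted, 2.8 cm / 30 = 0.0933, 2.2 cm / 30 = 0.0733.

Call:
{"fn": "move_arm", "kwargs": {"commands": [{"linear":[0,-0.0067,0],"rot":[0,0,0],"fingers":1},{"linear":[0,-0.0067,0.02],"rot":[0,0,0],"fingers":1},{"linear":[0,-0.0067,0.0467],"rot":[0,0,0],"fingers":1},{"linear":[0,-0.0067,0.0733],"rot":[0,0,0],"fingers":1},{"linear":[0,-0.0067,0.0933],"rot":[0,0,0],"fingers":1}]}}

```text
time: 7.42
position: [0.4607, -0.2427, 0.115]
orientation: [-0.001, 0.946, 0.325, -0.0]
force: [-1.1, 0.2, -4.5]
gripper_width: 0.391
finger_force: 60.0
```

Converted, 1.2 cm / 30 = 0.04, 0.9 cm / 30 = 0.03.

Call:
{"fn": "move_arm", "kwargs": {"commands": [{"linear":[0,0,0.01],"rot":[0,0,0],"fingers":1},{"linear":[0,0,0.02],"rot":[0,0,0],"fingers":1},{"linear":[0,0,0.03],"rot":[0,0,0],"fingers":1},{"linear":[0,0,0.04],"rot":[0,0,0],"fingers":1},{"linear":[0,0,0.04],"rot":[0,0,0],"fingers":1}]}}

```text
time: 7.83
position: [0.461, -0.2429, 0.1038]
orientation: [-0.0, 0.946, 0.325, -0.0]
force: [-0.4, 0.2, -4.3]
gripper_width: 0.396
finger_force: 59.9
```

Converted, 0.9 cm / 30 = 0.03, 0.8 cm / 30 = 0.0267.

Call:
{"fn": "move_arm", "kwargs": {"commands": [{"linear":[0,0,0.0067],"rot":[0,0,0],"fingers":1},{"linear":[0,0,0.0133],"rot":[0,0,0],"fingers":1},{"linear":[0,0,0.02],"rot":[0,0,0],"fingers":1},{"linear":[0,0,0.0267],"rot":[0,0,0],"fingers":1},{"linear":[0,0,0.03],"rot":[0,0,0],"fingers":1}]}}

```text
time: 8.25
position: [0.4612, -0.243, 0.0951]
orientation: [0.0, 0.946, 0.325, -0.0]
force: [-0.4, -0.1, -4.9]
gripper_width: 0.395
finger_force: 59.9
```

Converted, 0.6 cm / 30 = 0.02, 0.55 cm / 30 = 0.0183.

Call:
{"fn": "move_arm", "kwargs": {"commands": [{"linear":[0,0,0.005],"rot":[0,0,0],"fingers":1},{"linear":[0,0,0.01],"rot":[0,0,0],"fingers":1},{"linear":[0,0,0.015],"rot":[0,0,0],"fingers":1},{"linear":[0,0,0.0183],"rot":[0,0,0],"fingers":1},{"linear":[0,0,0.02],"rot":[0,0,0],"fingers":1}]}}

```text
time: 8.67
position: [0.4618, -0.2437, 0.0894]
orientation: [0.001, 0.946, 0.325, 0.0]
force: [0.3, -1.3, -3.5]
gripper_width: 0.394
finger_force: 59.9
```

Converted, 0.2 cm / 30 = 0.0067, 0.15 cm / 30 = 0.005.

Call:
{"fn": "move_arm", "kwargs": {"commands": [{"linear":[0,0,0.0017],"rot":[0,0,0],"fingers":1},{"linear":[0,0,0.0033],"rot":[0,0,0],"fingers":1},{"linear":[0,0,0.005],"rot":[0,0,0],"fingers":1},{"linear":[0,0,0.0067],"rot":[0,0,0],"fingers":1},{"linear":[0,0,0.0067],"rot":[0,0,0],"fingers":1}]}}

```text
time: 9.08
position: [0.4618, -0.2437, 0.0875]
orientation: [0.001, 0.946, 0.325, 0.0]
force: [1.7, -3.5, -3.4]
gripper_width: 0.395
finger_force: 59.6
```

Converted, 0.1 cm / 30 = 0.0033, 0.05 cm / 30 = 0.0017.

Call:
{"fn": "move_arm", "kwargs": {"commands": [{"linear":[0,0,0.0017],"rot":[0,0,0],"fingers":1},{"linear":[0,0,0.0033],"rot":[0,0,0],"fingers":1},{"linear":[0,0,0.0033],"rot":[0,0,0],"fingers":1},{"linear":[0,0,0.0033],"rot":[0,0,0],"fingers":1},{"linear":[0,0,0.0033],"rot":[0,0,0],"fingers":1}]}}

```text
time: 9.5
position: [0.4618, -0.2436, 0.0873]
orientation: [0.001, 0.946, 0.325, 0.0]
force: [0.7, -2.3, 5.9]
gripper_width: 0.396
finger_force: 60.5
```

The reader touched down at z = 0.0873 exactly as predicted, with the upward force rising to about 6 N. I'll release and look.

Call:
{"fn": "move_arm", "kwargs": {"commands": [{"linear":[0,0,0],"rot":[0,0,0],"fingers":0.5},{"linear":[0,0,0],"rot":[0,0,0],"fingers":0.2},{"linear":[0,0,0],"rot":[0,0,0],"fingers":0},{"linear":[0,0,0],"rot":[0,0,0],"fingers":0},{"linear":[0,0,0],"rot":[0,0,0],"fingers":0}], "grip_force": 20}}

```text
time: 9.92
position: [0.4607, -0.2424, 0.086]
orientation: [-0.001, 0.946, 0.325, -0.0]
force: [-0.0, 0.3, -1.1]
gripper_width: 0.996
finger_force: 0.0
```

Converted, -10 cm / 30 = -0.3333, -8 cm / 30 = -0.2667.

Call:
{"fn": "move_arm", "kwargs": {"commands": [{"linear":[0,0,-0.0333],"rot":[0,0,0],"fingers":0},{"linear":[0,0,-0.1],"rot":[0,0,0],"fingers":0},{"linear":[0,0,-0.1833],"rot":[0,0,0],"fingers":0},{"linear":[0,0,-0.2667],"rot":[0,0,0],"fingers":0},{"linear":[0,0,-0.3333],"rot":[0,0,0],"fingers":0}]}}

```text
time: 10.33
position: [0.4614, -0.2431, 0.1885]
orientation: [0.0, 0.946, 0.325, 0.0]
force: [-0.5, -1.1, -0.3]
gripper_width: 1.0
finger_force: 0.0
```

Converted, -4.5 cm / 30 = -0.15, -4 cm / 30 = -0.1333.

Call:
{"fn": "move_arm", "kwargs": {"commands": [{"linear":[-0.0333,0,0],"rot":[0,0,0],"fingers":0.5},{"linear":[-0.0833,0,0],"rot":[0,0,0],"fingers":1},{"linear":[-0.1333,0,0],"rot":[0,0,0],"fingers":1},{"linear":[-0.15,0,0],"rot":[0,0,0],"fingers":1},{"linear":[-0.15,0,0],"rot":[0,0,0],"fingers":1}]}}

```text
time: 10.75
position: [0.4245, -0.2711, 0.186]
orientation: [-0.001, 0.946, 0.324, -0.0]
force: [1.0, -0.4, -0.4]
gripper_width: 0.3
finger_force: 0.0
```

```bash
python3 - <<'E'
from h import *
for i in range(3): r.capture("top")
shot("scene","s4"); shot("wrist","w6"); shot("top","t4"); s=r.observe();print(s["time"],s["position"],s["force"],s["gripper_width"]);print(T()[:3,:3].round(3))
for n in["s4","w6","t4"]:
    P,c=cloud(n);c=c.astype(int);k=(np.hypot(P[:,0]-.443,P[:,1]+.257)<.07)&(P[:,2]<.15);P=P[k];c=c[k]
    h=P[(P[:,2]>.122)&(P[:,2]<.14)]
    red=P[(c[:,0]>90)&(c[:,1]<50)&(c[:,2]<50)]
    if len(h)>10: print(n,len(h),np.median(h,0),cv2.minAreaRect((h[:,:2]*1000).astype(np.float32)))
    if len(red)>10: print("red",len(red),red.mean(0),red.min(0),red.max(0))
f=lambda i,x,y,w,h,k:cv2.resize(i[y:y+h,x:x+w],None,fx=k,fy=k,interpolation=cv2.INTER_CUBIC)
cv2.imwrite("pics/c6.png",np.hstack([f(cv2.imread("pics/s4.png"),190,120,100,100,4),f(cv2.imread("pics/w6.png"),160,50,240,240,5/3)]))
E
```

```text
11.05 [ 0.42609786 -0.27030724  0.18612421] [-0.32377221  0.53363155  0.47393276] 0.0022587615945925668
[[ 0.788  0.616 -0.   ]
 [ 0.616 -0.788  0.   ]
 [ 0.    -0.    -1.   ]]
s4 136 [ 0.46612952 -0.23905489  0.1295118 ] ((463.7266845703125, -240.77674865722656), (30.611351013183594, 33.77067565917969), 38.445281982421875)
w6 2136 [ 0.46187301 -0.24154609  0.1296453 ] ((461.3074951171875, -241.97816467285156), (28.7657470703125, 34.06229782104492), 38.12541961669922)
red 1610 [ 0.4260568  -0.2690383   0.09216902] [ 0.40486966 -0.3073241  -0.00042495] [ 0.44770091 -0.24786338  0.10358936]
t4 266 [ 0.46197999 -0.23942253  0.12944138] ((462.4814453125, -240.6772003173828), (28.1060848236084, 34.50611114501953), 36.35743713378906)
red 259 [ 0.43044742 -0.26508718  0.08963387] [ 0.40721449 -0.28522685  0.07725854] [ 0.44942227 -0.24668423  0.10353845]
```

View pics/c6.png

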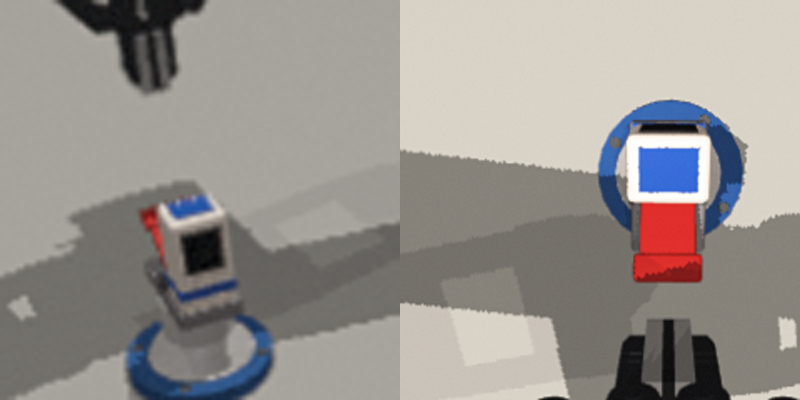

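The reader sits upright on the blue flange with its top at z = 0.1295 against 0.130 expected. The bell axis is at about (0.443, -0.256) and the lever is still up. Next I'll press the lever with shut fingers.

Converted, 7.8 cm / 30 = 0.26, 7.5 cm / 30 = 0.25.

Call:
{"fn": "move_arm", "kwargs": {"commands": [{"linear":[0.0133,0,0.0333],"rot":[0,0,0],"fingers":1},{"linear":[0.0133,0,0.1],"rot":[0,0,0],"fingers":1},{"linear":[0.0133,0,0.1833],"rot":[0,0,0],"fingers":1},{"linear":[0.0133,0,0.25],"rot":[0,0,0],"fingers":1},{"linear":[0.0133,0,0.26],"rot":[0,0,0],"fingers":1}]}}

```text
time: 11.47
position: [0.4274, -0.2661, 0.1049]
orientation: [-0.003, 0.945, 0.326, -0.002]
force: [0.2, 0.8, -0.2]
gripper_width: -0.004
finger_force: 0.0
```

Converted, 1 cm / 30 = 0.0333, 0.8 cm / 30 = 0.0267.

Call:
{"fn": "move_arm", "kwargs": {"commands": [{"linear":[0,0,0.0067],"rot":[0,0,0],"fingers":1},{"linear":[0,0,0.0133],"rot":[0,0,0],"fingers":1},{"linear":[0,0,0.02],"rot":[0,0,0],"fingers":1},{"linear":[0,0,0.0267],"rot":[0,0,0],"fingers":1},{"linear":[0,0,0.0333],"rot":[0,0,0],"fingers":1}]}}

```text
time: 11.88
position: [0.4294, -0.2687, 0.099]
orientation: [0.001, 0.946, 0.325, 0.0]
force: [0.6, -0.1, 0.1]
gripper_width: 0.001
finger_force: 0.0
```

Converted, 1 cm / 30 = 0.0333, 0.8 cm / 30 = 0.0267.

Call:
{"fn": "move_arm", "kwargs": {"commands": [{"linear":[0,0,0.0067],"rot":[0,0,0],"fingers":1},{"linear":[0,0,0.0133],"rot":[0,0,0],"fingers":1},{"linear":[0,0,0.02],"rot":[0,0,0],"fingers":1},{"linear":[0,0,0.0267],"rot":[0,0,0],"fingers":1},{"linear":[0,0,0.0333],"rot":[0,0,0],"fingers":1}]}}

```text
time: 12.3
position: [0.4291, -0.2685, 0.0884]
orientation: [0.0, 0.946, 0.325, 0.0]
force: [-0.7, -0.9, 0.8]
gripper_width: 0.004
finger_force: 0.8
```

Call:
{"fn": "move_arm", "kwargs": {"commands": [{"linear":[0,0,0.0067],"rot":[0,0,0],"fingers":1},{"linear":[0,0,0.0133],"rot":[0,0,0],"fingers":1},{"linear":[0,0,0.02],"rot":[0,0,0],"fingers":1},{"linear":[0,0,0.0267],"rot":[0,0,0],"fingers":1},{"linear":[0,0,0.03],"rot":[0,0,0],"fingers":1}]}}

```text
time: 12.72
position: [0.4287, -0.2684, 0.079]
orientation: [-0.0, 0.946, 0.326, -0.0]
force: [-1.5, -1.4, 2.2]
gripper_width: -0.0
finger_force: 1.0
```

Converted, 0.2 cm / 30 = 0.0067, 0.15 cm / 30 = 0.005.

Call:
{"fn": "move_arm", "kwargs": {"commands": [{"linear":[0,0,0.0017],"rot":[0,0,0],"fingers":1},{"linear":[0,0,0.0033],"rot":[0,0,0],"fingers":1},{"linear":[0,0,0.005],"rot":[0,0,0],"fingers":1},{"linear":[0,0,0.0067],"rot":[0,0,0],"fingers":1},{"linear":[0,0,0.0067],"rot":[0,0,0],"fingers":1}]}}

```text
time: 13.13
position: [0.4288, -0.2682, 0.0772]
orientation: [-0.0, 0.946, 0.325, -0.0]
force: [-1.0, -0.1, 0.5]
gripper_width: 0.004
finger_force: 0.6
```

Not at the stop yet. I'll continue in small steps until the force rises.

Converted, 0.15 cm / 30 = 0.005, 0.12 cm / 30 = 0.004.

Call:
{"fn": "move_arm", "kwargs": {"commands": [{"linear":[0,0,0.0013],"rot":[0,0,0],"fingers":1},{"linear":[0,0,0.0027],"rot":[0,0,0],"fingers":1},{"linear":[0,0,0.004],"rot":[0,0,0],"fingers":1},{"linear":[0,0,0.005],"rot":[0,0,0],"fingers":1},{"linear":[0,0,0.005],"rot":[0,0,0],"fingers":1}]}}

```text
time: 13.55
position: [0.4288, -0.2683, 0.0765]
orientation: [0.0, 0.946, 0.325, -0.0]
force: [-2.3, -0.8, 7.2]
gripper_width: -0.001
finger_force: 3.8
```

Converted, 0.1 cm / 30 = 0.0033, 0.08 cm / 30 = 0.0027.

Call:
{"fn": "move_arm", "kwargs": {"commands": [{"linear":[0,0,0.001],"rot":[0,0,0],"fingers":1},{"linear":[0,0,0.002],"rot":[0,0,0],"fingers":1},{"linear":[0,0,0.0027],"rot":[0,0,0],"fingers":1},{"linear":[0,0,0.0033],"rot":[0,0,0],"fingers":1},{"linear":[0,0,0.0033],"rot":[0,0,0],"fingers":1}]}}

```text
time: 13.97
position: [0.4289, -0.2683, 0.0763]
orientation: [0.0, 0.946, 0.326, 0.0]
force: [-3.5, 0.9, 13.8]
gripper_width: 0.003
finger_force: 7.4
```

The force rose to 14 N at z = 0.0763 with no further travel, so the lever is on its stop. Retracting and verifying.

Converted, -10 cm / 30 = -0.3333, -7 cm / 30 = -0.2333.

Call:
{"fn": "move_arm", "kwargs": {"commands": [{"linear":[0,0,-0.01],"rot":[0,0,0],"fingers":1},{"linear":[0,0,-0.05],"rot":[0,0,0],"fingers":1},{"linear":[0,0,-0.1333],"rot":[0,0,0],"fingers":1},{"linear":[0,0,-0.2333],"rot":[0,0,0],"fingers":1},{"linear":[0,0,-0.3333],"rot":[0,0,0],"fingers":1}]}}

```text
time: 14.38
position: [0.4285, -0.2674, 0.1751]
orientation: [-0.001, 0.946, 0.325, -0.0]
force: [0.6, 0.0, 0.1]
gripper_width: -0.002
finger_force: 0.0
```

Converted, -4 cm / 30 = -0.1333, -3 cm / 30 = -0.1.

Call:
{"fn": "move_arm", "kwargs": {"commands": [{"linear":[-0.05,0,0],"rot":[0,0,0],"fingers":1},{"linear":[-0.1,0,0],"rot":[0,0,0],"fingers":1},{"linear":[-0.1333,0,0],"rot":[0,0,0],"fingers":1},{"linear":[-0.1333,0,0],"rot":[0,0,0],"fingers":1},{"linear":[-0.1333,0,0],"rot":[0,0,0],"fingers":1}]}}

```text
time: 14.8
position: [0.3971, -0.2927, 0.1743]
orientation: [-0.001, 0.946, 0.325, 0.0]
force: [0.3, -0.7, -0.4]
gripper_width: 0.003
finger_force: 0.0
```

```bash
python3 - <<'E'
from h import *
for i in range(3): r.capture("top")
shot("scene","s5"); shot("wrist","w7"); shot("top","t5"); s=r.observe();print(s["time"],s["position"],s["force"])
for n in["s5","w7","t5"]:
    P,c=cloud(n);c=c.astype(int);k=(np.hypot(P[:,0]-.443,P[:,1]+.257)<.07)&(P[:,2]<.15)&(P[:,2]>.02);P=P[k];c=c[k]
    h=P[(P[:,2]>.122)&(P[:,2]<.14)]
    red=P[(c[:,0]>90)&(c[:,1]<50)&(c[:,2]<50)]
    if len(h)>10: print(n,len(h),np.median(h,0),cv2.minAreaRect((h[:,:2]*1000).astype(np.float32)))
    if len(red)>10:
        x=(red[:,:2]-[.4433,-.2561])@[.788,.616]*1000; z=red[:,2]*1000-12
        print("red",len(red),[(b,round(np.median(z[abs(x-b)<3]),1)) for b in(-40,-34,-27,-20,-10) if (abs(x-b)<3).sum()>3])
f=lambda i,x,y,w,h,k:cv2.resize(i[y:y+h,x:x+w],None,fx=k,fy=k,interpolation=cv2.INTER_CUBIC)
cv2.imwrite("pics/c7.png",np.hstack([f(cv2.imread("pics/s5.png"),190,120,100,100,4),f(cv2.imread("pics/w7.png"),160,50,240,240,5/3)]))
E
```

```text
15.1 [ 0.39764804 -0.29244485  0.17450746] [0.45300423 0.13678583 0.28132873]
s5 140 [ 0.4664589  -0.23919909  0.12961749] ((462.9773254394531, -240.42715454101562), (29.587984085083008, 35.03485107421875), 39.77770233154297)
red 15 [(-34, np.float64(66.0))]
w7 2727 [ 0.46119604 -0.24207077  0.12961444] ((461.0288391113281, -242.2449951171875), (28.65674591064453, 34.036216735839844), 38.047027587890625)
red 1159 [(-40, np.float64(66.9)), (-34, np.float64(66.6)), (-27, np.float64(64.9)), (-20, np.float64(64.9)), (-10, np.float64(64.6))]
t5 269 [ 0.46192663 -0.23940672  0.12904903] ((462.47650146484375, -240.5207061767578), (27.9758358001709, 34.99483108520508), 35.53507614135742)
red 274 [(-40, np.float64(67.0)), (-34, np.float64(66.6)), (-27, np.float64(64.7)), (-20, np.float64(64.9)), (-10, np.float64(64.5))]
```

View pics/c7.png

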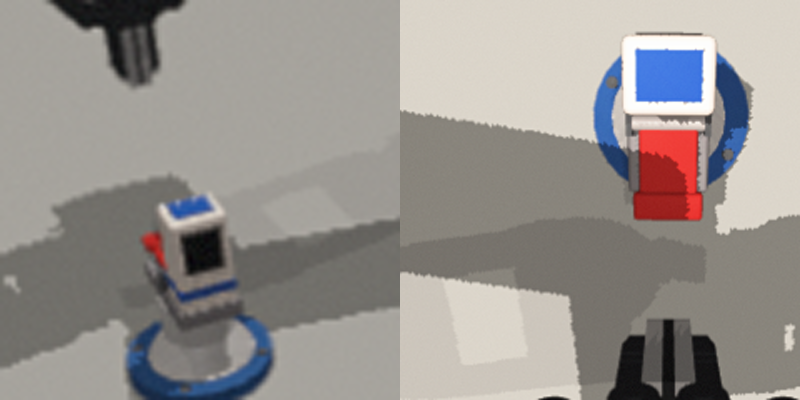

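The lever is level, with its face at z ≈ 65 mm over x -10 to -27. The reader is upright and seated, with its top at z = 0.1296, and the gripper is clear.

```bash
python3 -c "
from workcell import r
print(r.hand_in())"
```

```text
the job is handed in; nothing more can be done
None
```

The reader is seated upright on the blue mount with its red lever pressed fully down, and I handed the job in at about 15 s of the 48 s limit; the hand-in returned no verdict.

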